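Gauge the cores of label rolls and set aside the crushed

ROBOT

A 6-joint arm with a two-finger parallel gripper is mounted at the origin on a cart in front of the work surface, level with it; the furniture and walls round the work are solid. World frame = base frame: x ahead of the robot, y to its left, z up, the work surface at z = 0. Lengths are in m, angles in rad, forces in N, time in s.
With the tool pointing down it reaches from about 0.3 to 0.875 m from the base axis. Payload 4.2 kg.
Tool frame: the origin (TCP) lies between the finger pads; the fingertips stand 25 mm ahead of it and the grasp point (between the pads) lies 6 mm ahead of it; z points along the fingers, y is the line along which they close (so a half turn about z gives the same grasp; the last joint's range is limited). The gripper opens to 85 mm and grips with 20 to 120 N. Pads are 22 mm wide; open, the fingers measure 114 mm over their backs; the gripper's body (76 mm by 85 mm) begins 54 mm behind the grasp point. The pads swing forward as they close: fully open they stand 13 mm farther back than shut.
Start: joints at [1.295, 0.32, 1.565, -0, 1.257, -0.02], TCP at [0.145, 0.556, 0.256] pointing down, gripper open.
Joint ranges: [-3.11, 3.11], [-0.84, 2.01], [0.21, 2.61], [-1.34, 4.49], [0.05, 2.63], [-2.56, 2.56]. Speed limits (rad/s): [2.57, 2.57, 3.14, 3.14, 3.14, 3.14].

INTERFACE

Orientations are given as a rotation vector (axis times angle).
In Python, from cell import manip gives the robot as it stands.
- The arm moves only by the tool send_rows, never from a script. Its argument "moves" is a list of rows, each a list of 5 numbers: the shift along the world's x, y, z in m, then the turn about the world's z in rad, then the opening in per cent of the stroke, from 0 (shut) to 100 (fully open). A call has 1 to 12 rows; each row shifts and turns the commanded pose from where the row before left it; what a row does not reach is not made up. A row lasts 1/12 s, in which the tool goes at most 41.7 mm and 7.16 degrees, less where a joint would pass 70% of its speed; a pose out of reach is approached as far as the arm can. A call with a gripper value outside its range is refused whole. The fingers move at their own pace and stop on an object; "squeeze" is the grip in N (left out, the last holds). Time passes only in rows, so rows that do not move let the fingers close. It gives the time, the measured TCP pose, the force, the opening and the grip force at its end, in the units of the state.
- manip.get_obs(): the state, without advancing time (a new reading comes with each control period).
- manip.camera(name): name is "scene" or "top" or "wrist"; returns a dict with "image" (400x640x3 uint8, blue, green, red), "range_z" (400x640 float32, m along the optical axis (not along the pixel's ray), 0 where there is no reading), "vertical_fov" (degrees; the focal length in pixels is half the picture's height over the tangent of half this angle, whatever the lens; pixels are square), "cx", "cy" (the principal point, pixels), "T" (4x4, takes a point from camera to world coordinates). Camera axes: x right, y up, looking along -z (the intrinsics and any distortion apply to the point x, -y, -z); pixel columns grow to the right and rows downward; lengths in m; the calibration is good to about 2 mm. A picture is of the moment at which its call begins.
- manip.finish_job(): hands the job in; it is judged then, once.
The state is a dict: "time": time; "joints": joint angles; "qvel": joint speeds; "effort": joint torques, N m; "eef_pos": TCP position; "tcp_rot": TCP orientation; "contact_force": force on the tool from outside, world axes, zero at the start; "torque": the same for the moment, N m; "width": finger opening in m; "gripper_force": force on a finger pad.
Only numpy, scipy, OpenCV 4.12 (cv2) and the standard library are available. Lean on these libraries where they do the work, as an engineer would, in place of code of your own. Each camera call takes 0.05 s, during which the arm holds its last target. There are 200 camera calls.

TASK

Check the cores of the three small label rolls: take the plug gauge out of its wooden block and, going along the roll tray from left to right (as the robot sees it), gently try it in every core until its collar rests on the roll or it stops short; never force it. Then put the gauge back in its block, fully home, and set each roll whose core stopped the gauge upright on the floor of the red tray. Sound rolls stay in their pockets; leave everything else alone.

Things in the scene. Friction and masses are not known exactly. Their poses are not given: they have to be found in the camera images.
- gauge_grip (a point): middle of the round aluminium handle (19 mm across, 50 mm long) of the steel plug gauge, standing plug-down in the wooden block; on the axis, 65 mm above the tip, 25 mm below the handle's end; z up along the axis. Below the handle: a collar 35 mm across, 6 mm high, its underside 31 mm below this point. Loose, 140 g
- gauge_tip (a point): the centre of the flat nose of the plug gauge, 65 mm below the middle of the handle. The plug is 22.6 mm across and 34 mm long from here to the collar's underside, its nose tapered to 19 mm over the first 4 mm. Lowered faster than 30 mm/s it may strike a roll too hard (over 40 N)
- block_hole (a point): centre of the mouth of the hole in the wooden gauge block (64 x 64 x 44 mm, fixed), on its top face 44 mm above the table; the hole is 25.5 mm across with a 2 mm chamfer, 38 mm deep. With the gauge home its collar rests on this face and its handle ends 100 mm above the table: carry rolls clear over it or round it
- roll_tray: light wooden tray (fixed), 86 x 240 mm and 12 mm high, three round pockets in a row along its y axis, 76 mm apart; origin at the centre of its underside, z up, y towards the left pocket
- pocket_left (a point): centre of the floor of the left pocket (the one at the greatest y). Pockets are 66 mm across (3 mm chamfer) and 6 mm deep; floor 6 mm above the table. The top of a roll in it is 40 mm above this point
- pocket_middle (a point): the same for the middle pocket. On the rolls: a sound core is 25 mm all the way down and lets the gauge in until its collar rests on the roll. A crushed core is pinched to 17 mm in its lower part and stops the gauge's tip 16 mm below the top of the roll, 18 mm short of home
- pocket_right (a point): the same for the right pocket
- roll_1_mid (a point): white label roll standing on end in a pocket: 60 mm across, 40 mm high, 80 to 150 g, with a dark brown board core of 25 mm bore right through. The point is its centre, half-way up, 20 mm below its top; z is its axis. The three look alike. Which are crushed (at least one) changes from start to start; it lies deep in the core, so rely on the gauge
- roll_2_mid (a point): white label roll standing on end in a pocket: 60 mm across, 40 mm high, 80 to 150 g, with a dark brown board core of 25 mm bore right through. The point is its centre, half-way up, 20 mm below its top; z is its axis. The three look alike. Which are crushed (at least one) changes from start to start; it lies deep in the core, so rely on the gauge
- roll_3_mid (a point): white label roll standing on end in a pocket: 60 mm across, 40 mm high, 80 to 150 g, with a dark brown board core of 25 mm bore right through. The point is its centre, half-way up, 20 mm below its top; z is its axis. The three look alike. Which are crushed (at least one) changes from start to start; it lies deep in the core, so rely on the gauge
- roll_1_top (a point): centre of the mouth of the core of roll_1, level with the roll's top, 20 mm above the point above
- roll_2_top (a point): centre of the mouth of the core of roll_2, level with the roll's top, 20 mm above the point above
- roll_3_top (a point): centre of the mouth of the core of roll_3, level with the roll's top, 20 mm above the point above
- red_tray: red open tray (fixed), 140 x 140 mm outside, walls 3 mm thick and 20 mm high, floor 3 mm thick; origin at the centre of its underside, x and y along its sides, z up
- carton_a: loose bystander, to be left alone: black carton 78 x 117 x 58 mm; origin at the centre of its underside
- stamp: loose bystander, to be left alone: wooden rubber stamp, 26 x 52 mm and 70 mm high, standing; origin at the centre of its underside
- folder: loose bystander, to be left alone: flat cream bone folder, 22 x 153 x 8 mm, lying; origin at the centre of its underside
Things that resemble listed ones, but are neither listed nor needed, are in the scene too. What is shaped like the part that bears gauge_grip but blue, green or yellow is not meant.

How it is judged:
On the way, in this order (a step that is already met when the one before it is completed fails the run):
1. the gauge stands upright in the roll in the left pocket, collar within 2.5 mm of resting on the roll, or in a crushed core the tip within 2.5 mm of the pinch (horizontal distance between gauge_tip and pocket_left below 0.006 m and angle between gauge_tip's own z axis and vertical below 0.12 rad and (z of gauge_tip in the frame of pocket_left below 0.0085 m or (z of roll_1_top in the frame of roll_1_mid above 0.02005 m and horizontal distance between roll_1_mid and pocket_left below 0.015 m and z of gauge_tip in the frame of pocket_left below 0.0265 m) or (z of roll_2_top in the frame of roll_2_mid above 0.02005 m and horizontal distance between roll_2_mid and pocket_left below 0.015 m and z of gauge_tip in the frame of pocket_left below 0.0265 m) or (z of roll_3_top in the frame of roll_3_mid above 0.02005 m and horizontal distance between roll_3_mid and pocket_left below 0.015 m and z of gauge_tip in the frame of pocket_left below 0.0265 m))), for 0.1 s.
2. the gauge stands upright in the roll in the middle pocket, collar within 2.5 mm of resting on the roll, or in a crushed core the tip within 2.5 mm of the pinch (horizontal distance between gauge_tip and pocket_middle below 0.006 m and angle between gauge_tip's own z axis and vertical below 0.12 rad and (z of gauge_tip in the frame of pocket_middle below 0.0085 m or (z of roll_1_top in the frame of roll_1_mid above 0.02005 m and horizontal distance between roll_1_mid and pocket_middle below 0.015 m and z of gauge_tip in the frame of pocket_middle below 0.0265 m) or (z of roll_2_top in the frame of roll_2_mid above 0.02005 m and horizontal distance between roll_2_mid and pocket_middle below 0.015 m and z of gauge_tip in the frame of pocket_middle below 0.0265 m) or (z of roll_3_top in the frame of roll_3_mid above 0.02005 m and horizontal distance between roll_3_mid and pocket_middle below 0.015 m and z of gauge_tip in the frame of pocket_middle below 0.0265 m))), for 0.1 s.
3. the gauge stands upright in the roll in the right pocket, collar within 2.5 mm of resting on the roll, or in a crushed core the tip within 2.5 mm of the pinch (horizontal distance between gauge_tip and pocket_right below 0.006 m and angle between gauge_tip's own z axis and vertical below 0.12 rad and (z of gauge_tip in the frame of pocket_right below 0.0085 m or (z of roll_1_top in the frame of roll_1_mid above 0.02005 m and horizontal distance between roll_1_mid and pocket_right below 0.015 m and z of gauge_tip in the frame of pocket_right below 0.0265 m) or (z of roll_2_top in the frame of roll_2_mid above 0.02005 m and horizontal distance between roll_2_mid and pocket_right below 0.015 m and z of gauge_tip in the frame of pocket_right below 0.0265 m) or (z of roll_3_top in the frame of roll_3_mid above 0.02005 m and horizontal distance between roll_3_mid and pocket_right below 0.015 m and z of gauge_tip in the frame of pocket_right below 0.0265 m))), for 0.1 s.
At the end, for the whole second after the job is handed in: The gauge stands in its block, fully home (within 2.5 mm) and upright; every roll with a crushed core stands upright and at rest on the floor of the red tray; every sound roll still stands upright in the pocket in which it began (within 6 mm) (horizontal distance between gauge_tip and block_hole below 0.006 m and z of gauge_tip in the frame of block_hole below -0.0315 m and angle between gauge_tip's own z axis and vertical below 0.12 rad and angle between each of roll_1_mid, roll_2_mid, roll_3_mid's own z axis and vertical below 0.1 rad and linear speed of each of roll_1, roll_2, roll_3 below 0.02 m/s and ((z of roll_1_top in the frame of roll_1_mid above 0.02005 m and z of roll_1_mid in the frame of red_tray below 0.026 m and x of roll_1_mid in the frame of red_tray between -0.04 and 0.04 m and y of roll_1_mid in the frame of red_tray between -0.04 and 0.04 m) or (not (z of roll_1_top in the frame of roll_1_mid above 0.02005 m) and distance of roll_1_mid from where it was at the start of the episode below 0.006 m)) and ((z of roll_2_top in the frame of roll_2_mid above 0.02005 m and z of roll_2_mid in the frame of red_tray below 0.026 m and x of roll_2_mid in the frame of red_tray between -0.04 and 0.04 m and y of roll_2_mid in the frame of red_tray between -0.04 and 0.04 m) or (not (z of roll_2_top in the frame of roll_2_mid above 0.02005 m) and distance of roll_2_mid from where it was at the start of the episode below 0.006 m)) and ((z of roll_3_top in the frame of roll_3_mid above 0.02005 m and z of roll_3_mid in the frame of red_tray below 0.026 m and x of roll_3_mid in the frame of red_tray between -0.04 and 0.04 m and y of roll_3_mid in the frame of red_tray between -0.04 and 0.04 m) or (not (z of roll_3_top in the frame of roll_3_mid above 0.02005 m) and distance of roll_3_mid from where it was at the start of the episode below 0.006 m))); the robot touches nothing.
It fails at once if the gauge is forced: it presses on a roll with more than 40 N (contact force between gauge and roll_1 above 40 N or contact force between gauge and roll_2 above 40 N or contact force between gauge and roll_3 above 40 N).
It fails at once if a sound roll is taken out of its pocket ((not (z of roll_1_top in the frame of roll_1_mid above 0.02005 m) and distance of roll_1_mid from where it was at the start of the episode above 0.025 m) or (not (z of roll_2_top in the frame of roll_2_mid above 0.02005 m) and distance of roll_2_mid from where it was at the start of the episode above 0.025 m) or (not (z of roll_3_top in the frame of roll_3_mid above 0.02005 m) and distance of roll_3_mid from where it was at the start of the episode above 0.025 m)).
It fails at once if the carton, the stamp or the bone folder is moved by more than 15 mm (distance of any of carton_a, stamp, folder from where it was at the start of the episode above 0.015 m).
It also fails if it takes over 59 s, if anything falls off the work surface, if the arm or the gripper's body presses on something with over 40 N, if the wrist force passes 120 N, or if a joint passes its speed limit or range.

## Working session

There is one attempt and no reset: what is moved stays moved. The work goes in short steps, Python scripts to look and compute and a tool call to move; the robot and the scene stay as the last step left them, time stands still between calls to the robot, and variables do not carry over. Pictures are saved under pics/ and viewed, at most 10 in all, crops included, and the job is handed in when it is done.

Besides the shell and the picture viewer there is one more tool, called after "Call:" in YAML: its name, and indented under it one key for each argument. send_rows: Moves the arm, as the interface text tells. Its arguments: {"type":"object","properties":{"moves":{"type":"array","items":{"type":"array","items":{"type":"number"}}},"squeeze":{"type":"number"}},"required":["moves"]}

```bash
mkdir -p pics; ls
cat > h.py <<'E'
import numpy as np, cv2
from cell import manip
def cam(n):
    c=manip.camera(n); c['f']=200/np.tan(np.radians(c['vertical_fov'])/2); return c
def ray(c,u,v,z):
    T=np.array(c['T']); d=T[:3,:3]@np.array([(u-c['cx'])/c['f'],-(v-c['cy'])/c['f'],-1]); o=T[:3,3]
    return o+d*(z-o[2])/d[2]
def cloud(c):
    r=c['range_z']; v,u=np.mgrid[:400,:640]; T=np.array(c['T'])
    p=np.stack([(u-c['cx'])/c['f']*r,-(v-c['cy'])/c['f']*r,-r],-1)
    return p@T[:3,:3].T+T[:3,3]
E
python3 - <<'E'
from h import *
for n in ('top','scene'):
    c=cam(n); cv2.imwrite(f'pics/{n}0.png',c['image']); print({k:v for k,v in c.items() if k not in('image','range_z')})
o=manip.get_obs(); print(o)
E
```

```text
pics
{'vertical_fov': 46.81267533416026, 'cx': 318.92963840382777, 'cy': 194.12761991659744, 'T': array([[ 0.01274795,  0.98474089, -0.17355943,  0.37172778],
       [-0.99982341,  0.01495002,  0.01138629, -0.07274215],
       [ 0.01380726,  0.17338363,  0.98475757,  1.04264808],
       [ 0.        ,  0.        ,  0.        ,  1.        ]]), 'f': np.float64(462.03250712578057)}
{'vertical_fov': 51.86257226051434, 'cx': 320.4265829575889, 'cy': 205.70936835396694, 'T': array([[-0.85811474,  0.22381524, -0.4621102 ,  0.13446996],
       [-0.51327733, -0.39779058,  0.76046633,  0.54490775],
       [-0.01361913,  0.88975805,  0.45622925,  0.46867773],
       [ 0.        ,  0.        ,  0.        ,  1.        ]]), 'f': np.float64(411.31199862466855)}
{'time': 0.1, 'joints': array([ 1.29497531e+00,  3.20200385e-01,  1.56555851e+00,  1.33162748e-05,
        1.25739935e+00, -1.99863092e-02]), 'qvel': array([-0.00180371,  0.00049196, -0.00179706,  0.00045267,  0.00106905,
       -0.00110634]), 'effort': array([ 1.08467251e-03, -4.16405690e+01, -2.34702533e+01,  1.38668725e-04,
        4.95216678e-03,  3.10057840e-05]), 'eef_pos': array([0.14538717, 0.55591243, 0.25558158]), 'tcp_rot': array([-4.00744439e-01, -3.11568197e+00,  2.42925425e-03]), 'contact_force': array([ 0.60180967, -0.36618637,  0.40307956]), 'torque': array([-0.01788297,  0.0092627 ,  0.05003009]), 'gripper_force': 0.0, 'width': 0.08550536012130416}
```

View pics/top0.png

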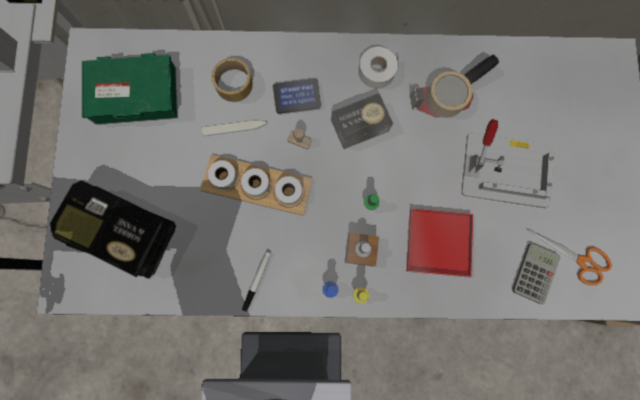

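View pics/scene0.png

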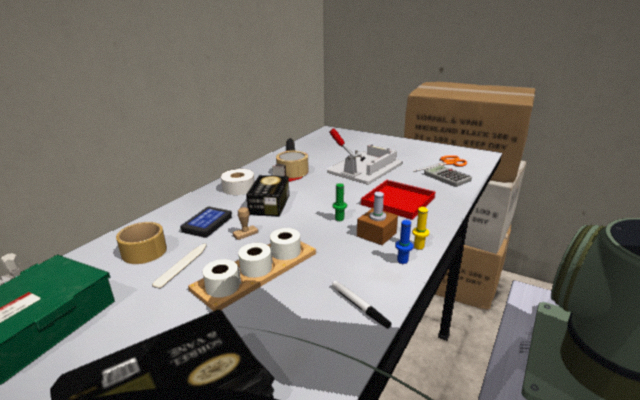

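The top view shows the rolls at about (221,174), (255,182) and (289,190), the gauge in its block at (363,248) and the red tray at (440,241). The stamp is at (299,137) and the bone folder at (234,128). The scene view shows the same rolls at (221,272), (255,254) and (285,238), with the gauge at (378,205).

Run:
```python
from h import *
c=cam('top'); im=c['image']; hsv=cv2.cvtColor(im,cv2.COLOR_BGR2HSV); P=cloud(c)
for (u,v) in [(221,174),(255,182),(289,190)]:
    # roll top: points in height band near
    m=(abs(P[...,2]-0.046)<0.008)
    yy,xx=np.mgrid[:400,:640]; m&=np.hypot(xx-u,yy-v)<17
    (cx,cy),r=cv2.minEnclosingCircle(np.argwhere(m)[:,::-1].astype(np.float32))
    print('roll',cx,cy,r,ray(c,cx,cy,.046), np.median(P[m],0))
    k=(cv2.cvtColor(im,cv2.COLOR_BGR2GRAY)<75)&(np.hypot(xx-u,yy-v)<9)
    q=np.argwhere(k).mean(0); print('  core',k.sum(),ray(c,q[1],q[0],.046))
# gauge
m=(P[...,2]>.085)&(np.hypot(xx-363,yy-248)<14); q=np.argwhere(m).mean(0); print('gauge',m.sum(),q,ray(c,q[1],q[0],.1),P[m].mean(0))
m=(abs(P[...,2]-.044)<.006)&(np.hypot(xx-363,yy-248)<28); rr=cv2.minAreaRect(np.argwhere(m)[:,::-1].astype(np.float32)); print('block',rr,ray(c,*rr[0],.044))
m=((hsv[...,0]<8)|(hsv[...,0]>172))&(hsv[...,1]>150)&(np.hypot(xx-440,yy-241)<60)
rr=cv2.minAreaRect(np.argwhere(m)[:,::-1].astype(np.float32)); print('red',rr,[ray(c,*p,.02) for p in cv2.boxPoints(rr)],ray(c,*rr[0],.01))
for n,(u,v),z in [('stamp',(299,130),.07),('folder',(234,128),.008),('carton',(362,118),.058),('green',(372,198),.1),('blue',(330,288),.1),('yel',(361,294),.1)]: print(n,ray(c,u,v,z))
```

```text
roll 221.18548583984375 174.3709716796875 14.010843276977539 [0.58825761 0.13138151 0.046     ] [0.58904643 0.13195419 0.04649933]
  core 90 [0.59252435 0.13290293 0.046     ]
roll 254.6287078857422 182.25247192382812 14.09187126159668 [0.57171748 0.05728289 0.046     ] [0.57173772 0.05781374 0.04646607]
  core 94 [0.57557873 0.05854806 0.046     ]
roll 288.25341796875 189.39041137695312 14.258868217468262 [ 0.5569066  -0.01687807  0.046     ] [ 0.55598714 -0.01585407  0.04642396]
  core 64 [ 0.56105625 -0.01461154  0.046     ]
gauge 78 [247.76923077 364.41025641] [ 0.42854494 -0.17751599  0.1       ] [ 0.42646087 -0.17381961  0.13584456]
block ((361.96923828125, 249.24618530273438), (30.01640510559082, 30.01640510559082), 7.125016689300537) [ 0.42868511 -0.17846519  0.044     ]
red ((442.95355224609375, 242.54873657226562), (66.17171478271484, 52.865962982177734), 88.63607025146484) [array([ 0.51892025, -0.30193788,  0.02      ]), array([ 0.52352149, -0.42101458,  0.02      ]), array([ 0.3771674 , -0.41809074,  0.02      ]), array([ 0.37297525, -0.30193359,  0.02      ])] [ 0.44797619 -0.36349028  0.01      ]
stamp [ 0.68507365 -0.03852676  0.07      ]
folder [0.70728902 0.11488331 0.008     ]
carton [ 0.71922583 -0.1780493   0.058     ]
green [ 0.5313884  -0.19370954  0.1       ]
blue [ 0.34749944 -0.10822331  0.1       ]
yel [ 0.33651375 -0.17029281  0.1       ]
```

Call:
send_rows:
  moves:
    - [0.028,-0.03,0,-0.12,60]
    - [0.028,-0.03,0,-0.12,60]
    - [0.028,-0.03,0,-0.12,60]
    - [0.028,-0.03,0,-0.12,60]
    - [0.028,-0.03,0,-0.12,60]
    - [0.028,-0.03,0,-0.12,60]
    - [0.028,-0.03,0,-0.12,60]
    - [0.028,-0.03,0,-0.12,60]
    - [0.028,-0.03,0,-0.12,60]
    - [0.028,-0.03,0,-0.12,60]
    - [0.028,-0.03,0,-0.12,60]
    - [0.028,-0.03,0,-0.12,60]

```text
time: 1.15
eef_pos: [0.4824, 0.1944, 0.2562]
tcp_rot: [-2.362, -2.071, 0.0]
contact_force: [1.1, -0.2, 0.2]
width: 0.0514
gripper_force: 0.0
```

Call:
send_rows:
  moves:
    - [0.007,-0.035,0,-0.08,60]
    - [0.007,-0.035,0,0,60]
    - [0.007,-0.035,0,0,60]
    - [0.007,-0.035,0,0,60]
    - [0,0,0,0,60]
    - [0,0,0,0,60]

```text
time: 1.65
eef_pos: [0.5095, 0.0549, 0.256]
tcp_rot: [-2.44, -1.978, 0.001]
contact_force: [0.4, 0.3, -0.4]
width: 0.0512
gripper_force: 0.0
```

Run:
```python
from h import *
c=cam('wrist'); cv2.imwrite('pics/w1.png',c['image']); print(c['T'],c['cx'],c['cy'],c['f'])
o=manip.get_obs(); print(o['eef_pos'],o['tcp_rot'],o['contact_force'],o['joints'],o['width'])
for p in [(.588,.131,.046),(.572,.0575,.046),(.557,-.016,.046)]:
    q=np.linalg.inv(c['T'])@np.array([*p,1]); print(c['cx']-c['f']*q[0]/q[2], c['cy']+c['f']*q[1]/q[2])
```

```text
[[ 0.97823505  0.19760179  0.06332234  0.52462572]
 [-0.20748517  0.93513459  0.28718149  0.12835707]
 [-0.00246733 -0.29406945  0.95578087  0.37342206]
 [ 0.          0.          0.          1.        ]] 315.9845852332421 194.57334812647628 314.8026928480111
[0.50931117 0.05604687 0.25607908] [-2.43812163e+00 -1.97980564e+00  2.22979696e-04] [-0.53354138 -0.4323625  -0.42382199] [8.67852742e-02 2.21564538e-01 1.70339611e+00 6.93014205e-04
 1.21724383e+00 2.93285696e-01] 0.051089981778313566
379.5785512017877 80.8997564515414
374.93664784446946 157.03526355499588
371.76134457877936 223.44139867382586
```

View pics/w1.png

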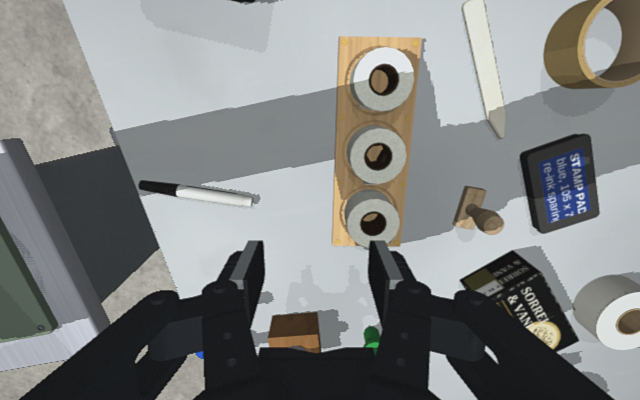

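The wrist view shows the three roll tops at about (383,79), (378,155) and (372,220), within 4 px of the prediction. The fingers lie square to the tray.

```bash
cat >> h.py <<'E'
def rolls(c,guess):
    P=cloud(c); out=[]
    for g in guess:
        m=(abs(P[...,2]-.046)<.006)&(np.hypot(P[...,0]-g[0],P[...,1]-g[1])<.036)
        k=max(cv2.findContours(m.astype(np.uint8),cv2.RETR_EXTERNAL,cv2.CHAIN_APPROX_NONE)[0],key=len)[:,0]
        w=np.array([ray(c,*p,.046)[:2] for p in k.astype(float)])
        (x,y),r=cv2.minEnclosingCircle((w*1e3).astype(np.float32))
        e=cv2.fitEllipse((w*1e3).astype(np.float32))
        out.append((x,y,r)); print('roll',np.round([x,y,r],1),'ell',np.round(e[0],1),np.round(e[1],1))
    return out
E
python3 - <<'E'
from h import *
G=[(.588,.131),(.572,.0575),(.557,-.016)]
for n in ('wrist','top'):
    c=cam(n); print(n,manip.get_obs()['time']); rolls(c,G)
    P=cloud(c)
    for g in G:
        m=(abs(P[...,2]-.046)<.006)&(np.hypot(P[...,0]-g[0],P[...,1]-g[1])<.04); print(P[m].mean(0), P[m].min(0)+P[m].max(0))
E
```

```text
wrist 1.75
roll [590.4 131.   30.3] ell [591.  131.1] [58.3 58.7]
roll [573.4  56.6  31. ] ell [574.1  57.6] [58.2 59.4]
roll [558.8 -16.2  31.6] ell [557.6 -14.2] [56.4 59.5]
[0.59126685 0.13182222 0.04546501] [1.18321192 0.26242585 0.08835297]
[0.57438188 0.05817533 0.04539516] [1.14933476 0.11418174 0.08787734]
[ 0.55765081 -0.01329919  0.04528206] [ 1.11483877 -0.03336496  0.08798888]
top 1.8Traceback (most recent call last):
  File "<stdin>", line 4, in <module>
  File "h.py", line 16, in rolls
    k=max(cv2.findContours(m.astype(np.uint8),cv2.RETR_EXTERNAL,cv2.CHAIN_APPROX_NONE)[0],key=len)[:,0]
      ~~~^^^^^^^^^^^^^^^^^^^^^^^^^^^^^^^^^^^^^^^^^^^^^^^^^^^^^^^^^^^^^^^^^^^^^^^^^^^^^^^^^^^^^^^^^
ValueError: max() iterable argument is empty
```

Call:
send_rows:
  moves:
    - [-0.009,-0.025,-0.005,0,60]
    - [-0.009,-0.025,-0.005,0,60]
    - [-0.009,-0.025,-0.005,0,60]
    - [-0.009,-0.025,-0.005,0,60]
    - [-0.009,-0.025,-0.005,0,60]
    - [-0.009,-0.025,-0.005,0,60]
    - [-0.009,-0.025,-0.005,0,60]
    - [-0.009,-0.025,-0.005,0,60]
    - [-0.009,-0.026,-0.005,0,60]
    - [0,0,0,0,60]
    - [0,0,0,0,60]

```text
time: 2.72
eef_pos: [0.4285, -0.1692, 0.2112]
tcp_rot: [-2.437, -1.981, -0.0]
contact_force: [-0.7, -0.2, 0.4]
width: 0.0514
gripper_force: 0.0
```

Run:
```python
from h import *
c=cam('wrist'); cv2.imwrite('pics/w2.png',c['image']); print(manip.get_obs()['eef_pos'])
P=cloud(c)
for lo,hi in ((.085,.108),(.04,.048),(.048,.054)):
    m=(P[...,2]>lo)&(P[...,2]<hi)&(np.hypot(P[...,0]-.4285,P[...,1]+.178)<.05)
    if m.sum(): print(lo,m.sum(),P[m].mean(0),P[m].min(0),P[m].max(0),np.argwhere(m).mean(0))
```

```text
[ 0.42880866 -0.16873105  0.21136237]
0.085 532 [ 0.43033749 -0.17837752  0.09798475] [ 0.42048956 -0.18917039  0.08509669] [ 0.43956275 -0.1703255   0.10113563] [210.21992481 322.09586466]
0.04 3140 [ 0.43063118 -0.17592437  0.04373997] [ 0.39443344 -0.21545634  0.04010779] [ 0.46538932 -0.14468757  0.0478334 ] [187.66687898 320.94458599]
0.048 535 [ 0.43065693 -0.17494236  0.049567  ] [ 0.41289888 -0.19395125  0.04801988] [ 0.44684722 -0.16289054  0.05394493] [188.73457944 320.83925234]
```

View pics/w2.png

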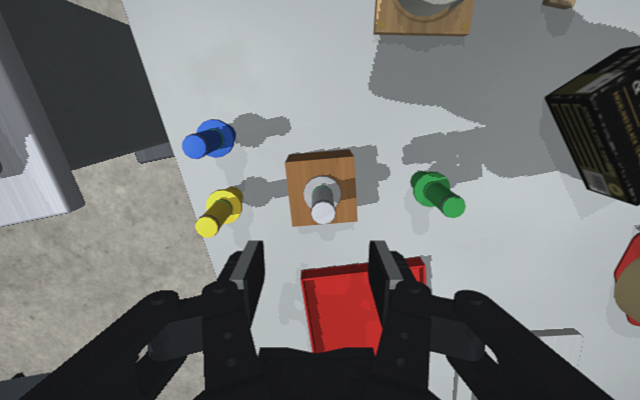

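The gauge handle's top is at (322,212), centred between the fingers, and the block is under it at (321,188). The red tray lies just beyond, at (365,305).

Call:
send_rows:
  moves:
    - [0.001,-0.0107,0,0,60]
    - [0,0,-0.02,0,60]
    - [0,0,-0.02,0,60]
    - [0,0,-0.02,0,60]
    - [0,0,-0.02,0,60]
    - [0,0,-0.02,0,60]
    - [0,0,-0.018,0,60]
    - [0,0,-0.009,0,60]
    - [0,0,0,0,60]
    - [0,0,0,0,60]

```text
time: 3.6
eef_pos: [0.4301, -0.1802, 0.0845]
tcp_rot: [2.436, 1.984, 0.0]
contact_force: [0.4, 0.3, 0.3]
width: 0.051
gripper_force: 0.0
```

Call:
send_rows:
  moves:
    - [0,0,0,0,0]
    - [0,0,0,0,0]
    - [0,0,0,0,0]
    - [0,0,0,0,0]
    - [0,0,0,0,0]
    - [0,0,0,0,0]
    - [0,0,0,0,0]
    - [0,0,0,0,0]
  squeeze: 35

```text
time: 4.27
eef_pos: [0.4301, -0.1807, 0.0852]
tcp_rot: [2.436, 1.981, 0.002]
contact_force: [-0.2, 0.9, 6.6]
width: 0.0179
gripper_force: 34.2
```

Call:
send_rows:
  moves:
    - [0,0,0.006,0,0]
    - [0,0,0.01,0,0]
    - [0,0,0.015,0,0]
    - [0,0,0.02,0,0]
    - [0,0,0.02,0,0]
    - [0,0,0.01,0,0]
    - [0.015,0.03,0,0,0]
    - [0.015,0.03,0,0,0]
    - [0.015,0.03,0,0,0]
    - [0.015,0.03,0,0,0]
    - [0.015,0.03,0,0,0]
    - [0.015,0.03,0,0,0]

```text
time: 5.27
eef_pos: [0.5194, 0.0011, 0.1652]
tcp_rot: [-2.437, -1.982, 0.001]
contact_force: [0.2, -0.6, -0.7]
width: 0.0183
gripper_force: 34.4
```

Call:
send_rows:
  moves:
    - [0.015,0.03,0,0,0]
    - [0.015,0.03,0,0,0]
    - [0.015,0.03,0,0,0]
    - [0.015,0.03,0,0,0]
    - [0.01,0.009,0,0,0]
    - [0,0,0,0,0]
    - [0,0,0,0,0]

```text
time: 5.85
eef_pos: [0.5889, 0.1288, 0.1646]
tcp_rot: [-2.435, -1.984, 0.003]
contact_force: [-0.9, -0.1, -2.3]
width: 0.018
gripper_force: 34.4
```

Run:
```python
from h import *
c=cam('wrist'); cv2.imwrite('pics/w3.png',c['image']); o=manip.get_obs();print(o['eef_pos'],o['contact_force'],o['width'])
rolls(c,[(.591,.1315),(.574,.0577),(.5575,-.0145)])
```

```text
[0.58848626 0.12807426 0.16474409] [ 0.90655233 -1.36636956 -1.72134537] 0.01794984362872422
roll [592.  132.3  29.8] ell [592.8 134.8] [51.9 57.8]Traceback (most recent call last):
  File "<stdin>", line 3, in <module>
  File "h.py", line 16, in rolls
    k=max(cv2.findContours(m.astype(np.uint8),cv2.RETR_EXTERNAL,cv2.CHAIN_APPROX_NONE)[0],key=len)[:,0]
      ~~~^^^^^^^^^^^^^^^^^^^^^^^^^^^^^^^^^^^^^^^^^^^^^^^^^^^^^^^^^^^^^^^^^^^^^^^^^^^^^^^^^^^^^^^^^
ValueError: max() iterable argument is empty
```

View pics/w3.png

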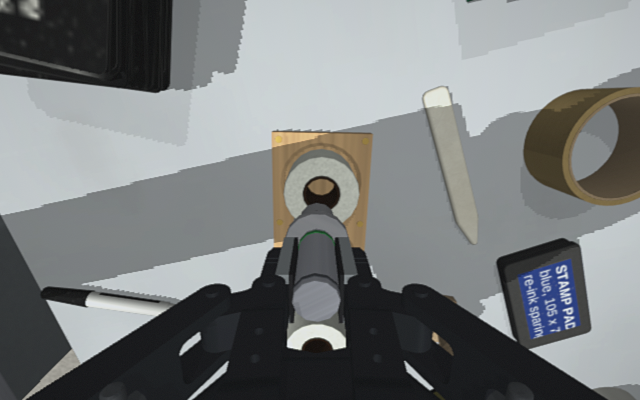

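The gauge hangs straight between the fingers. Its nose is near (317,210) and the roll top around (322,188), with the core mouth at (321,194).

```bash
cat >> h.py <<'E'
from scipy.optimize import least_squares
def arc(c,g,z=.046):
    """circle of 30 mm radius through the far half of the roll's top rim"""
    P=cloud(c); m=(abs(P[...,2]-z)<.006)&(np.hypot(P[...,0]-g[0],P[...,1]-g[1])<.038)
    k=max(cv2.findContours(m.astype(np.uint8),cv2.RETR_EXTERNAL,cv2.CHAIN_APPROX_NONE)[0],key=len)[:,0]
    w=np.array([ray(c,*p,z)[:2] for p in k.astype(float)]); w=w[w[:,1]>g[1]+.002]
    s=least_squares(lambda p:np.hypot(*(w-p[:2]).T)-p[2],[*g,.03],loss='soft_l1',f_scale=.001); return s.x
E
python3 - <<'E'
from h import *
c=cam('wrist'); o=manip.get_obs();print(o['eef_pos'])
print(arc(c,(.591,.1315)))
P=cloud(c); e=o['eef_pos']
zt=e[2]+.0148
m=(abs(P[...,2]-zt)<.005)&(np.hypot(P[...,0]-e[0],P[...,1]-e[1])<.012)
print('top',m.sum(),P[m].mean(0),(P[m].min(0)+P[m].max(0))/2)
for z in (-.0692,-.0412): # profile
    m=(abs(P[...,2]-e[2]-z)<.004)&(np.hypot(P[...,0]-e[0],P[...,1]-e[1])<.025)
    if m.sum(): print(z,m.sum(),P[m].mean(0),P[m].min(0),P[m].max(0))
E
```

```text
[0.5884137  0.12765536 0.16491554]
[0.59218872 0.13258035 0.02845063]
top 2150 [0.58835138 0.12968123 0.17833459] [0.5879924  0.12810106 0.1797107 ]
-0.0692 108 [0.58971361 0.13761959 0.09618988] [0.57944038 0.1307683  0.09264485] [0.5984373  0.13983203 0.09965274]
-0.0412 188 [0.58965215 0.14188036 0.12600738] [0.57182741 0.12904338 0.12323319] [0.60481584 0.14613202 0.12770305]
```

Call:
send_rows:
  moves:
    - [0.003,0.0037,-0.008,0,0]
    - [0,0,-0.01,0,0]
    - [0,0,-0.01,0,0]
    - [0,0,-0.006,0,0]
    - [0,0,-0.002,0,0]
    - [0,0,0,0,0]
    - [0,0,0,0,0]

```text
time: 6.53
eef_pos: [0.5925, 0.1322, 0.1292]
tcp_rot: [2.437, 1.982, -0.0]
contact_force: [-0.4, -0.0, -1.8]
width: 0.0182
gripper_force: 34.4
```

Call:
send_rows:
  moves:
    - [0,0,-0.002,0,0]
    - [0,0,-0.002,0,0]
    - [0,0,-0.002,0,0]
    - [0,0,-0.002,0,0]
    - [0,0,-0.002,0,0]
    - [0,0,-0.001,0,0]

```text
time: 7.03
eef_pos: [0.5924, 0.1323, 0.118]
tcp_rot: [-2.437, -1.983, 0.001]
contact_force: [-0.4, -0.4, -1.0]
width: 0.0179
gripper_force: 34.5
```

Call:
send_rows:
  moves:
    - [0,0,-0.002,0,0]
    - [0,0,-0.002,0,0]
    - [0,0,-0.002,0,0]
    - [0,0,-0.002,0,0]
    - [0,0,-0.001,0,0]
    - [0,0,0,0,0]

```text
time: 7.53
eef_pos: [0.5924, 0.1323, 0.109]
tcp_rot: [-2.437, -1.982, 0.001]
contact_force: [-0.1, -0.9, -1.5]
width: 0.0182
gripper_force: 34.5
```

Call:
send_rows:
  moves:
    - [0,0,-0.001,0,0]
    - [0,0,-0.001,0,0]
    - [0,0,-0.001,0,0]
    - [0,0,-0.001,0,0]
    - [0,0,-0.001,0,0]
    - [0,0,0,0,0]

```text
time: 8.03
eef_pos: [0.5924, 0.1323, 0.1041]
tcp_rot: [-2.437, -1.982, 0.0]
contact_force: [0.2, -0.8, -1.6]
width: 0.0181
gripper_force: 34.5
```

Call:
send_rows:
  moves:
    - [0,0,-0.001,0,0]
    - [0,0,-0.001,0,0]
    - [0,0,-0.001,0,0]
    - [0,0,0,0,0]

```text
time: 8.37
eef_pos: [0.5924, 0.1323, 0.1011]
tcp_rot: [-2.437, -1.982, 0.0]
contact_force: [0.8, -0.4, -2.0]
width: 0.0181
gripper_force: 34.5
```

Call:
send_rows:
  moves:
    - [0,0,-0.002,0,0]
    - [0,0,-0.002,0,0]
    - [0,0,-0.002,0,0]
    - [0,0,-0.002,0,0]
    - [0,0,-0.001,0,0]
    - [0,0,-0.001,0,0]
    - [0,0,-0.001,0,0]
    - [0,0,-0.001,0,0]
    - [0,0,0,0,0]

```text
time: 9.12
eef_pos: [0.5924, 0.1323, 0.0891]
tcp_rot: [-2.437, -1.982, 0.0]
contact_force: [0.1, 0.5, -2.4]
width: 0.0181
gripper_force: 34.5
```

Call:
send_rows:
  moves:
    - [0,0,-0.0007,0,0]
    - [0,0,-0.0007,0,0]
    - [0,0,0,0,0]
    - [0,0,0,0,0]

```text
time: 9.45
eef_pos: [0.5925, 0.1323, 0.0879]
tcp_rot: [2.437, 1.982, 0.0]
contact_force: [0.4, 0.3, -1.0]
width: 0.0182
gripper_force: 34.5
```

Call:
send_rows:
  moves:
    - [0,0,-0.0007,0,0]
    - [0,0,-0.0005,0,0]
    - [0,0,0,0,0]
    - [0,0,0,0,0]

```text
time: 9.78
eef_pos: [0.5926, 0.1324, 0.0873]
tcp_rot: [2.437, 1.982, 0.001]
contact_force: [-2.0, -1.0, 3.6]
width: 0.0183
gripper_force: 34.8
```

Call:
send_rows:
  moves:
    - [0,0,0.004,0,0]
    - [0,0,0.007,0,0]
    - [0,0,0.01,0,0]
    - [0,0,0.015,0,0]
    - [0,0,0.015,0,0]
    - [0,0,0.012,0,0]
    - [-0.0055,-0.025,0.005,0,0]
    - [-0.0055,-0.025,0.005,0,0]
    - [-0.0055,-0.0245,0,0,0]
    - [0,0,0,0,0]
    - [0,0,0,0,0]

```text
time: 10.7
eef_pos: [0.576, 0.057, 0.1607]
tcp_rot: [2.439, 1.979, 0.002]
contact_force: [0.7, -0.4, -1.4]
width: 0.0183
gripper_force: 34.4
```

```bash
cat > look.py <<'E'
import sys
from h import *
g=tuple(map(float,sys.argv[1:3])); c=cam('wrist'); o=manip.get_obs(); e=o['eef_pos']; print('tcp',e,o['contact_force'])
cv2.imwrite('pics/look%d.png'%(o['time']*100),c['image'])
P=cloud(c); a=arc(c,g); print('roll',a)
m=(abs(P[...,2]-e[2]+.0412)<.004)&(np.hypot(P[...,0]-e[0],P[...,1]-e[1])<.025); print('collar',(P[m][:,0].min()+P[m][:,0].max())/2,P[m][:,1].max()-.0175)
E
python3 look.py .576 .058
```

```text
tcp [0.57621905 0.05776687 0.16044546] [ 0.84827105  0.03864099 -1.90947952]
roll [0.5753438  0.05840282 0.02857985]
collar 0.5759925531274275 0.057673047093240296
```

Call:
send_rows:
  moves:
    - [-0.0006,0.0004,-0.01,0,0]
    - [0,0,-0.01,0,0]
    - [0,0,-0.009,0,0]
    - [0,0,-0.004,0,0]
    - [0,0,-0.002,0,0]
    - [0,0,-0.002,0,0]
    - [0,0,-0.002,0,0]
    - [0,0,-0.002,0,0]
    - [0,0,-0.002,0,0]
    - [0,0,0,0,0]

```text
time: 11.58
eef_pos: [0.5754, 0.0581, 0.1166]
tcp_rot: [2.437, 1.982, -0.0]
contact_force: [0.9, -0.4, -1.4]
width: 0.018
gripper_force: 34.4
```

Call:
send_rows:
  moves:
    - [0,0,-0.002,0,0]
    - [0,0,-0.002,0,0]
    - [0,0,-0.002,0,0]
    - [0,0,-0.002,0,0]
    - [0,0,-0.001,0,0]
    - [0,0,0,0,0]

```text
time: 12.08
eef_pos: [0.5753, 0.0582, 0.1074]
tcp_rot: [-2.437, -1.982, 0.0]
contact_force: [0.1, -0.6, -2.0]
width: 0.0184
gripper_force: 34.4
```

Call:
send_rows:
  moves:
    - [0,0,-0.001,0,0]
    - [0,0,-0.001,0,0]
    - [0,0,-0.0007,0,0]
    - [0,0,0,0,0]

```text
time: 12.42
eef_pos: [0.5753, 0.0582, 0.1049]
tcp_rot: [-2.437, -1.982, 0.0]
contact_force: [0.3, 0.3, -1.0]
width: 0.0181
gripper_force: 34.4
```

Call:
send_rows:
  moves:
    - [0,0,-0.0008,0,0]
    - [0,0,-0.0008,0,0]
    - [0,0,0,0,0]
    - [0,0,0,0,0]

```text
time: 12.75
eef_pos: [0.5755, 0.0581, 0.1039]
tcp_rot: [2.437, 1.982, 0.001]
contact_force: [-0.9, -0.9, 3.4]
width: 0.018
gripper_force: 34.8
```

Call:
send_rows:
  moves:
    - [0,0,-0.0008,0,0]
    - [0,0,0,0,0]
    - [0,0,0,0,0]

```text
time: 13.0
eef_pos: [0.5757, 0.058, 0.1035]
tcp_rot: [2.436, 1.982, 0.001]
contact_force: [-0.8, -1.9, 5.3]
width: 0.0181
gripper_force: 35.2
```

Call:
send_rows:
  moves:
    - [0,0,0.004,0,0]
    - [0,0,0.007,0,0]
    - [0,0,0.01,0,0]
    - [0,0,0.015,0,0]
    - [0,0,0.012,0,0]
    - [-0.0055,-0.025,0.01,0,0]
    - [-0.0055,-0.025,0,0,0]
    - [-0.0055,-0.0245,0,0,0]
    - [0,0,0,0,0]
    - [0,0,0,0,0]

```text
time: 13.83
eef_pos: [0.5588, -0.0171, 0.1613]
tcp_rot: [2.439, 1.98, 0.001]
contact_force: [0.7, 0.4, -1.9]
width: 0.0181
gripper_force: 34.2
```

```bash
python3 look.py .559 -.016
```

```text
tcp [ 0.55905025 -0.01634721  0.16117403] [-0.00351908  0.35913604 -0.30091416]
roll [ 0.55837856 -0.01552812  0.02849015]
collar 0.558852981394848 -0.01637284935700583
```

Call:
send_rows:
  moves:
    - [-0.0006,0.0005,-0.01,0,0]
    - [0,0,-0.01,0,0]
    - [0,0,-0.01,0,0]
    - [0,0,-0.004,0,0]
    - [0,0,-0.002,0,0]
    - [0,0,-0.002,0,0]
    - [0,0,-0.002,0,0]
    - [0,0,-0.002,0,0]
    - [0,0,-0.002,0,0]
    - [0,0,0,0,0]

```text
time: 14.72
eef_pos: [0.5583, -0.0159, 0.1165]
tcp_rot: [2.437, 1.982, 0.0]
contact_force: [0.8, -0.3, -1.4]
width: 0.0184
gripper_force: 34.3
```

Call:
send_rows:
  moves:
    - [0,0,-0.002,0,0]
    - [0,0,-0.002,0,0]
    - [0,0,-0.002,0,0]
    - [0,0,-0.002,0,0]
    - [0,0,-0.001,0,0]
    - [0,0,0,0,0]

```text
time: 15.22
eef_pos: [0.5582, -0.0158, 0.1073]
tcp_rot: [-2.437, -1.982, 0.0]
contact_force: [0.8, -1.2, -1.9]
width: 0.0182
gripper_force: 34.3
```

Call:
send_rows:
  moves:
    - [0,0,-0.001,0,0]
    - [0,0,-0.001,0,0]
    - [0,0,-0.0007,0,0]
    - [0,0,0,0,0]
    - [0,0,0,0,0]

```text
time: 15.63
eef_pos: [0.5582, -0.0157, 0.1048]
tcp_rot: [-2.437, -1.982, 0.0]
contact_force: [-0.6, -0.3, -1.0]
width: 0.0184
gripper_force: 34.3
```

Call:
send_rows:
  moves:
    - [0,0,-0.0008,0,0]
    - [0,0,-0.0008,0,0]
    - [0,0,0,0,0]
    - [0,0,0,0,0]

```text
time: 15.97
eef_pos: [0.5582, -0.0158, 0.1032]
tcp_rot: [-2.437, -1.982, 0.0]
contact_force: [-0.0, -0.4, -2.2]
width: 0.0184
gripper_force: 34.3
```

Call:
send_rows:
  moves:
    - [0,0,-0.0008,0,0]
    - [0,0,0,0,0]
    - [0,0,0,0,0]

```text
time: 16.22
eef_pos: [0.5583, -0.0158, 0.1025]
tcp_rot: [-2.437, -1.982, 0.0]
contact_force: [0.4, -1.0, -1.4]
width: 0.0181
gripper_force: 34.3
```

Call:
send_rows:
  moves:
    - [0,0,-0.001,0,0]
    - [0,0,-0.001,0,0]
    - [0,0,0,0,0]
    - [0,0,0,0,0]

```text
time: 16.55
eef_pos: [0.5582, -0.0158, 0.1004]
tcp_rot: [-2.437, -1.982, 0.0]
contact_force: [0.4, 0.3, -1.9]
width: 0.0179
gripper_force: 34.3
```

Call:
send_rows:
  moves:
    - [0,0,-0.001,0,0]
    - [0,0,-0.001,0,0]
    - [0,0,0,0,0]
    - [0,0,0,0,0]

```text
time: 16.88
eef_pos: [0.5582, -0.0158, 0.0984]
tcp_rot: [-2.437, -1.982, 0.0]
contact_force: [0.6, -0.0, -1.0]
width: 0.0182
gripper_force: 34.3
```

Sound as far as this depth, so I continue down to the collar.

Call:
send_rows:
  moves:
    - [0,0,-0.002,0,0]
    - [0,0,-0.002,0,0]
    - [0,0,-0.002,0,0]
    - [0,0,-0.002,0,0]
    - [0,0,-0.001,0,0]
    - [0,0,-0.001,0,0]
    - [0,0,0,0,0]

```text
time: 17.47
eef_pos: [0.5582, -0.0158, 0.0883]
tcp_rot: [-2.437, -1.982, 0.0]
contact_force: [0.6, -0.5, -1.7]
width: 0.018
gripper_force: 34.3
```

Call:
send_rows:
  moves:
    - [0,0,-0.0007,0,0]
    - [0,0,-0.0007,0,0]
    - [0,0,0,0,0]
    - [0,0,0,0,0]

```text
time: 17.8
eef_pos: [0.5584, -0.0158, 0.0874]
tcp_rot: [2.437, 1.982, 0.0]
contact_force: [-0.8, -0.6, 1.1]
width: 0.018
gripper_force: 34.6
```

Call:
send_rows:
  moves:
    - [0,0,-0.0006,0,0]
    - [0,0,0,0,0]
    - [0,0,0,0,0]

```text
time: 18.05
eef_pos: [0.5584, -0.0158, 0.0872]
tcp_rot: [2.437, 1.982, 0.001]
contact_force: [-2.0, -0.3, 5.4]
width: 0.0182
gripper_force: 35.0
```

Call:
send_rows:
  moves:
    - [0,0,0.004,0,0]
    - [0,0,0.007,0,0]
    - [0,0,0.01,0,0]
    - [0,0,0.015,0,0]
    - [0,0,0.015,0,0]
    - [0,0,0.01,0,0]
    - [-0.021,-0.027,0.005,0,0]
    - [-0.021,-0.027,0.005,0,0]
    - [-0.021,-0.027,0,0,0]
    - [-0.021,-0.027,0,0,0]
    - [-0.021,-0.027,0,0,0]
    - [-0.0215,-0.028,0,0,0]

```text
time: 19.05
eef_pos: [0.4307, -0.1797, 0.1581]
tcp_rot: [2.436, 1.983, 0.001]
contact_force: [0.5, -0.7, -0.8]
width: 0.0178
gripper_force: 34.4
```

Call:
send_rows:
  moves:
    - [0,0,0,0,0]
    - [0,0,0,0,0]

```text
time: 19.22
eef_pos: [0.431, -0.1799, 0.1581]
tcp_rot: [2.44, 1.978, 0.001]
contact_force: [-0.2, -0.0, -1.5]
width: 0.0181
gripper_force: 34.5
```

Run:
```python
from h import *
c=cam('wrist'); o=manip.get_obs(); print(o['eef_pos'],o['contact_force'])
P=cloud(c); m=(abs(P[...,2]-.044)<.003)&(np.hypot(P[...,0]-.43,P[...,1]+.18)<.055)&(P[...,1]>-.185)
print(m.sum(),P[m].min(0),P[m].max(0)); 
G=[(.59,.131),(.5745,.058),(.5585,-.0155)]
cv2.imwrite('pics/w5.png',c['image'])
c=cam('scene'); cv2.imwrite('pics/s5.png',c['image'][150:330,150:450])
```

```text
[ 0.43182955 -0.17915933  0.15807462] [ 0.20195768 -0.83238632 -1.66423244]
3346 [ 0.39769359 -0.18497729  0.0410259 ] [ 0.46553592 -0.14461406  0.04677811]
```

View pics/w5.png

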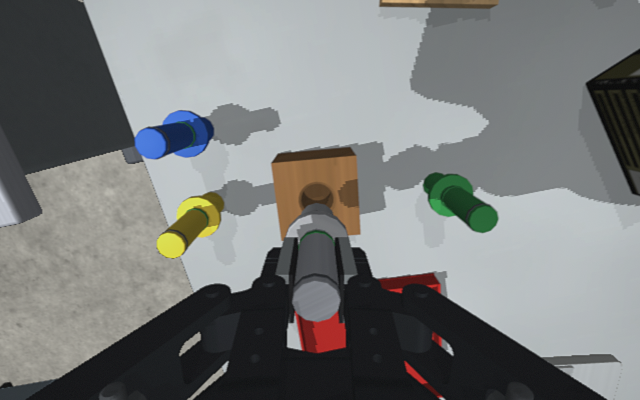

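The gauge hangs over the block. The hole mouth is at (317,195), lined up in x with the nose at about (317,212).

Call:
send_rows:
  moves:
    - [-0.0015,-0.0013,-0.01,0,0]
    - [0,0,-0.01,0,0]
    - [0,0,-0.009,0,0]
    - [0,0,-0.004,0,0]
    - [0,0,-0.003,0,0]
    - [0,0,-0.002,0,0]
    - [0,0,-0.002,0,0]
    - [0,0,-0.002,0,0]
    - [0,0,0,0,0]
    - [0,0,0,0,0]

```text
time: 20.15
eef_pos: [0.4304, -0.1802, 0.1157]
tcp_rot: [2.437, 1.982, 0.0]
contact_force: [-0.0, 0.1, -1.4]
width: 0.0182
gripper_force: 34.5
```

Call:
send_rows:
  moves:
    - [0,0,-0.002,0,0]
    - [0,0,-0.002,0,0]
    - [0,0,-0.002,0,0]
    - [0,0,-0.002,0,0]
    - [0,0,-0.002,0,0]
    - [0,0,0,0,0]

```text
time: 20.65
eef_pos: [0.43, -0.18, 0.1051]
tcp_rot: [-2.436, -1.982, 0.001]
contact_force: [1.3, -0.4, -1.7]
width: 0.0181
gripper_force: 34.5
```

Going in freely, 20 mm to go (home at about 0.0853).

Call:
send_rows:
  moves:
    - [0,0,-0.003,0,0]
    - [0,0,-0.003,0,0]
    - [0,0,-0.003,0,0]
    - [0,0,-0.003,0,0]
    - [0,0,-0.002,0,0]
    - [0,0,-0.002,0,0]
    - [0,0,-0.001,0,0]
    - [0,0,-0.001,0,0]
    - [0,0,0,0,0]

```text
time: 21.4
eef_pos: [0.4302, -0.1801, 0.0874]
tcp_rot: [-2.437, -1.982, 0.0]
contact_force: [0.3, 0.5, -1.1]
width: 0.0182
gripper_force: 34.5
```

Call:
send_rows:
  moves:
    - [0,0,-0.0008,0,0]
    - [0,0,-0.0008,0,0]
    - [0,0,-0.0005,0,0]
    - [0,0,0,0,0]
    - [0,0,0,0,0]

```text
time: 21.82
eef_pos: [0.4304, -0.1801, 0.0855]
tcp_rot: [2.437, 1.982, 0.0]
contact_force: [-0.4, 0.4, -0.3]
width: 0.0182
gripper_force: 34.5
```

Call:
send_rows:
  moves:
    - [0,0,-0.0008,0,0]
    - [0,0,0,0,0]
    - [0,0,0,0,40]
    - [0,0,0,0,50]
    - [0,0,0,0,60]
    - [0,0,0,0,60]
    - [0,0,0,0,60]

```text
time: 22.4
eef_pos: [0.4303, -0.1801, 0.0846]
tcp_rot: [-2.437, -1.982, -0.0]
contact_force: [-0.3, 0.1, -0.4]
width: 0.0509
gripper_force: 0.0
```

Call:
send_rows:
  moves:
    - [0,0,0.005,0,60]
    - [0,0,0.01,0,60]
    - [0,0,0.02,0,60]
    - [0,0,0.03,0,80]
    - [0,0,0.03,0,100]
    - [0.02,0.033,0.01,0,100]
    - [0.02,0.033,0.01,0,100]
    - [0.02,0.033,0,0,100]
    - [0.02,0.033,0,0,100]
    - [0.02,0.033,0,0,100]
    - [0,0,0,0,100]
    - [0,0,0,0,100]

```text
time: 23.4
eef_pos: [0.5308, -0.0136, 0.1996]
tcp_rot: [2.433, 1.987, -0.0]
contact_force: [-0.6, -0.5, -0.0]
width: 0.0857
gripper_force: 0.0
```

Run:
```python
from h import *
c=cam('wrist'); o=manip.get_obs(); print(o['eef_pos'],o['width'])
cv2.imwrite('pics/w6.png',c['image'])
for g in [(.59,.131),(.5745,.058),(.5585,-.0155)]:
    try: print(arc(c,g))
    except Exception as e: print('x')
t=cam('top'); P=cloud(t); yy,xx=np.mgrid[:400,:640]
h=cv2.cvtColor(t['image'],cv2.COLOR_BGR2HSV); m=((h[...,0]<8)|(h[...,0]>172))&(h[...,1]>150)&(np.hypot(xx-440,yy-241)<46)
m=cv2.morphologyEx(m.astype(np.uint8),cv2.MORPH_OPEN,np.ones((5,5)))
r=cv2.minAreaRect(np.argwhere(m)[:,::-1].astype(np.float32)); print(r,ray(t,*r[0],.015),[ray(t,*p,.02)[:2].round(3) for p in cv2.boxPoints(r)])
cv2.imwrite('pics/t6.png',t['image'][140:320,180:500])
```

```text
[ 0.53005834 -0.01469808  0.19954002] 0.08536029374214901
[0.59  0.131 0.03 ]
[0.5743248  0.05771103 0.02918236]
[ 0.55716683 -0.01486049  0.0290292 ]
((443.0, 242.0), (64.0, 50.0), 90.0) [ 0.44882712 -0.36222767  0.015     ] [array([ 0.519, -0.307]), array([ 0.521, -0.42 ]), array([ 0.379, -0.413]), array([ 0.378, -0.304])]
```

View pics/t6.png

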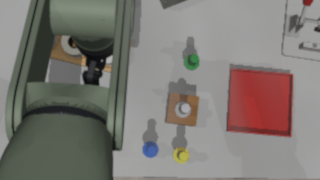

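View pics/w6.png

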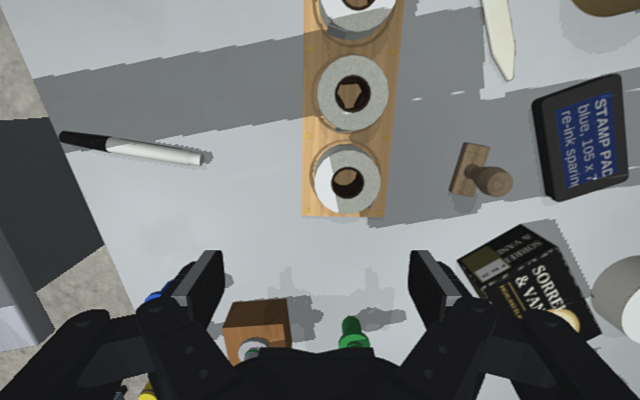

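The middle core clearly shows its pinch at (350,96). The gauge is home in the block, and in the top view (offset 180,140) the red tray's centre is at (440,241).

Call:
send_rows:
  moves:
    - [0.011,0.018,0,0,100]
    - [0.011,0.018,0,0,100]
    - [0.011,0.018,-0.01,0,100]
    - [0.0115,0.0185,-0.02,0,100]
    - [0,0,-0.025,0,100]
    - [0,0,-0.025,0,100]
    - [0,0,-0.025,0,100]
    - [0,0,-0.02,0,100]
    - [0,0,-0.015,0,100]
    - [0,0,-0.01,0,100]
    - [0,0,0,0,100]
    - [0,0,0,0,100]

```text
time: 24.5
eef_pos: [0.5747, 0.0565, 0.0498]
tcp_rot: [-2.438, -1.981, 0.0]
contact_force: [0.4, 0.8, -0.6]
width: 0.0856
gripper_force: 0.0
```

Call:
send_rows:
  moves:
    - [0,0,-0.009,0,100]
    - [0,0,0,0,100]

```text
time: 24.67
eef_pos: [0.5747, 0.0571, 0.0405]
tcp_rot: [2.437, 1.982, 0.0]
contact_force: [0.0, -0.5, -1.5]
width: 0.0855
gripper_force: 0.0
```

Call:
send_rows:
  moves:
    - [0,0,0,0,60]
    - [0,0,0,0,60]
    - [0,0,0,0,60]
    - [0,0,0,0,60]
    - [0,0,0,0,60]
    - [0,0,0,0,60]
  squeeze: 35

```text
time: 25.17
eef_pos: [0.5752, 0.0575, 0.0416]
tcp_rot: [2.436, 1.982, 0.002]
contact_force: [-0.6, 0.1, 6.8]
width: 0.0597
gripper_force: 38.0
```

Call:
send_rows:
  moves:
    - [0,0,0.006,0,55]
    - [0,0,0.012,0,55]
    - [0,0,0.02,0,55]
    - [0,0,0.03,0,55]
    - [0,0,0.03,0,55]
    - [0,0,0.03,0,55]
    - [0,0,0.02,0,55]
    - [0,-0.02,0.005,0,55]
    - [-0.008,-0.028,0,0,55]
    - [-0.009,-0.03,0,0,55]
    - [-0.009,-0.03,0,0,55]
    - [-0.009,-0.03,0,0,55]

```text
time: 26.17
eef_pos: [0.5391, -0.0816, 0.1938]
tcp_rot: [2.436, 1.983, 0.0]
contact_force: [0.7, -0.4, -0.5]
width: 0.0596
gripper_force: 38.0
```

Call:
send_rows:
  moves:
    - [-0.01,-0.032,0,0,55]
    - [-0.01,-0.032,0,0,55]
    - [-0.01,-0.032,0,0,55]
    - [-0.01,-0.032,0,0,55]
    - [-0.01,-0.032,0,0,55]
    - [-0.01,-0.032,0,0,55]
    - [-0.01,-0.032,0,0,55]
    - [-0.01,-0.032,0,0,55]
    - [-0.01,-0.02,0,0,55]
    - [0,0,0,0,55]
    - [0,0,0,0,55]

```text
time: 27.08
eef_pos: [0.4491, -0.3573, 0.1934]
tcp_rot: [-2.439, -1.979, -0.001]
contact_force: [-0.3, 0.0, -0.8]
width: 0.0595
gripper_force: 38.0
```

Run:
```python
from h import *
c=cam('wrist'); o=manip.get_obs(); print(o['eef_pos'],o['width'])
cv2.imwrite('pics/w7.png',c['image'])
```

```text
[ 0.4495413  -0.35635192  0.19347127] 0.0601311681865024
```

View pics/w7.png

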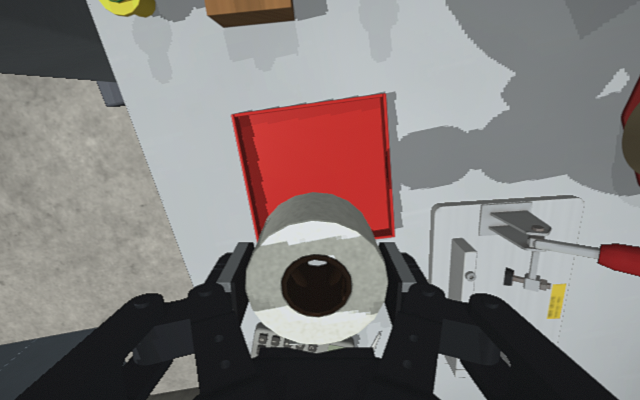

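The roll is held squarely. The tray's rim corners are at about (233,115), (386,94) and (395,236).

Run:
```python
from h import *
c=cam('wrist')
a,b,d=[ray(c,*p,.02) for p in((233,115),(386,94),(395,236))]; print(a,b,d,(a+d)/2)
print(b-a,d-b)
```

```text
[ 0.38788161 -0.28180794  0.02      ] [ 0.52476333 -0.29210677  0.02      ] [ 0.51443152 -0.42907669  0.02      ] [ 0.45115656 -0.35544231  0.02      ]
[ 0.13688172 -0.01029883  0.        ] [-0.01033181 -0.13696992  0.        ]
```

Call:
send_rows:
  moves:
    - [0.001,0.001,-0.02,0,55]
    - [0,0,-0.03,0,55]
    - [0,0,-0.03,0,55]
    - [0,0,-0.03,0,55]
    - [0,0,-0.02,0,55]
    - [0,0,-0.01,0,55]
    - [0,0,-0.006,0,55]
    - [0,0,-0.003,0,55]
    - [0,0,-0.002,0,55]
    - [0,0,-0.001,0,55]
    - [0,0,0,0,55]

```text
time: 28.1
eef_pos: [0.4513, -0.356, 0.0426]
tcp_rot: [2.435, 1.981, 0.001]
contact_force: [-0.5, 0.8, -0.8]
width: 0.0597
gripper_force: 38.1
```

Call:
send_rows:
  moves:
    - [0,0,-0.001,0,55]
    - [0,0,-0.001,0,55]
    - [0,0,-0.0008,0,55]
    - [0,0,0,0,55]

```text
time: 28.43
eef_pos: [0.4507, -0.3556, 0.0389]
tcp_rot: [2.437, 1.982, 0.0]
contact_force: [0.2, -0.2, -0.4]
width: 0.0598
gripper_force: 38.1
```

Call:
send_rows:
  moves:
    - [0,0,-0.0007,0,55]
    - [0,0,-0.0006,0,55]
    - [0,0,0,0,55]
    - [0,0,0,0,55]

```text
time: 28.77
eef_pos: [0.4508, -0.3557, 0.0386]
tcp_rot: [2.437, 1.982, 0.0]
contact_force: [-1.4, 0.9, 5.7]
width: 0.0598
gripper_force: 38.7
```

On the floor. I release it and retreat.

Call:
send_rows:
  moves:
    - [0,0,0,0,80]
    - [0,0,0,0,85]
    - [0,0,0,0,88]
    - [0,0,0,0,88]
    - [0,0,0.005,0,88]
    - [0,0,0.015,0,88]
    - [0,0,0.03,0,88]
    - [0,0,0.04,0,88]
    - [0,0,0.04,0,88]
    - [0,0,0.04,0,88]
    - [0,-0.02,0.02,0,88]
    - [0,0,0,0,88]

```text
time: 29.77
eef_pos: [0.453, -0.3795, 0.2341]
tcp_rot: [2.427, 1.973, 0.002]
contact_force: [0.9, -0.2, 0.1]
width: 0.0753
gripper_force: 0.0
```

Call:
send_rows:
  moves:
    - [0,-0.03,0.01,0,88]
    - [0,-0.03,0,0,88]
    - [0,0,0,0,88]
    - [0,0,0,0,88]

```text
time: 30.1
eef_pos: [0.4502, -0.4361, 0.2363]
tcp_rot: [-2.437, -1.979, -0.0]
contact_force: [0.2, 0.5, -0.2]
width: 0.0753
gripper_force: 0.0
```

Run:
```python
from h import *
c=cam('wrist'); o=manip.get_obs(); print(o['eef_pos'],o['contact_force'])
P=cloud(c); m=(np.hypot(P[...,0]-.451,P[...,1]+.355)<.027)&(P[...,2]>.03)&(P[...,2]<.06)
print(m.sum(),P[m].mean(0),P[m][:,2].std(),np.percentile(P[m][:,2],[2,98]))
print(arc(c,(.451,-.355),.043))
m=(np.hypot(P[...,0]-.43,P[...,1]+.18)<.02)&(P[...,2]>.06)&(P[...,2]<.13); print('handle',m.sum(),P[m].max(0),P[m].min(0))
cv2.imwrite('pics/a.png',np.hstack([c['image'],cam('scene')['image']])[::2,::2])
```

```text
[ 0.45023017 -0.43512579  0.23627803] [-0.19520194  0.60907917 -0.49774387]
2202 [ 0.45138912 -0.35428915  0.04255921] 0.0013571158785232371 [0.04028924 0.04423108]
[ 0.44936316 -0.35535092  0.02921495]Traceback (most recent call last):
  File "<stdin>", line 6, in <module>
    return umr_maximum(a, axis, None, out, keepdims, initial, where)
ValueError: zero-size array to reduction operation maximum which has no identity
```

Run:
```python
from h import *
s=cam('scene'); t=cam('top'); cv2.imwrite('pics/final.png',np.hstack([s['image'][130:330,180:480],t['image'][130:330,190:490]]))
P=cloud(s); m=(np.hypot(P[...,0]-.43,P[...,1]+.18)<.025)&(P[...,2]>.055)&(P[...,2]<.13); print('handle',m.sum(),P[m].max(0),P[m].min(0))
```

```text
handle 194 [ 0.44068817 -0.16854133  0.10063667] [ 0.42099942 -0.18717502  0.05550007]
```

View pics/final.png

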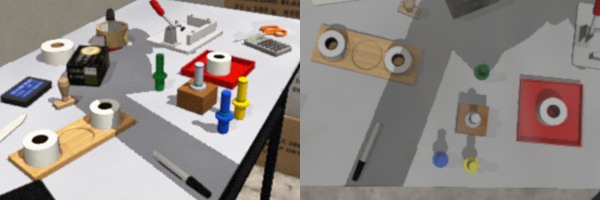

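The final picture shows the gauge home in its block at (198,88), with its handle's end at 100 mm. The roll stands in the red tray at (218,64), the two sound rolls are in their pockets at (42,148) and (105,113), and the bystanders are in place.

```bash
python3 -c "
from cell import manip; print(manip.finish_job())"
```

```text
the job is handed in; nothing more can be done
None
```

The job is handed in (no verdict was returned): the middle roll's core was crushed and that roll now stands upright in the red tray, the left and right rolls are sound and still in their pockets, and the gauge is back in its block, fully home.

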